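# Lock the service cover of the drive unit with its slotted key

## Task

The service cover of the low steel drive unit is shut but its quarter-turn stud stands up unlocked. Take the key out of its white holder, press the stud gently with the key's blade in its slot, turn it clockwise until it drops into its catch and press it fully home; then stand the key back upright in its holder. Only the key may touch the stud, and the other things stay where they are.

Things in the scene. Friction and masses are not known exactly. Their poses are not given: they have to be found in the camera images.
- unit: low stainless drive unit, fixed, 240 x 200 mm, 80 mm high (flat cover on top), louvres on its two long sides; origin under its centre, z up. The stud stands in a square well in the cover, 46 mm wide and 20 mm deep, 50 mm from the unit's centre towards its -x
- slot (a point): centre of the stud's head, on its top face. The head is a steel disc 38 mm across, its top face 20 mm above the cover while unlocked and level with it when home. The slot in it is 26 mm long, 6.5 mm wide and 7 mm deep, closed at both ends; this point's x axis runs along the slot, z is up. It moves with the stud
- plunger (a joint): how far the stud is pushed down, m: 0 unlocked, 0.020 home. A seal holds it wherever it is left (5 N to slide it, no spring). It lands on a firm ledge after 4 to 16 mm, not measured and different each time: the force is felt to rise. It turns only within 1 to 2 mm of that ledge. At the catch it can be pressed on to the bottom, where it cannot turn back
- stud (a joint): turn of the stud, rad, grows clockwise from above: 0 unlocked. The catch, 0.15 rad wide, lies about a quarter turn on, anywhere from 1.0 to 1.6, not measured and different each time: pressed while turned, the stud is felt to drop there; a firm stop follows. It turns with under 0.2 N m. The blade has 0.14 rad of play in the slot. Over 35 N on the stud damages its seal; 10 to 20 N are enough
- key_grip (a point): loose key, 0.16 kg, 90 mm tall, upright in its holder: centre of its black handle, a flat block 40 mm along x, 14 mm thick along y (grip across this), 44 mm high. Below it a steel collar 36 mm across, 4 mm thick, a round shank 12 mm across, 30 mm long, and the blade, 22 mm wide along x, 4 mm thick, 12 mm long. z is up
- key_tip (a point): middle of the blade's lower edge, 68 mm below key_grip on the key's axis
- holder: white plastic block, fixed, 80 x 70 mm, 52 mm high, with an upright hole in the middle of its top, 30 mm along x, 18 mm along y, 46 mm deep; the key hangs in it by its collar, which rests on the top (key_grip then 78 mm above the table). Origin under its centre. It may be on either side of the unit
- tub: bystander: white plastic tub 90 mm across, 90 mm high, origin under its centre
- bottle: bystander: bottle 60 mm across, 150 mm high, origin under its centre
- beaker: bystander: steel mug 80 mm across, 80 mm high, origin under its centre
Mind the look-alikes: they are no part of the job. What is shaped like the part that bears key_grip but red is not meant.

How it is judged:
By the outcome, as a careful person would: the job done as asked, in the order asked, and still so for the second after the job is handed in, with the robot touching nothing.
It also fails if it takes over 67 s, if anything falls off the work surface, if the arm or the gripper's body presses on something with over 40 N, if the wrist force passes 120 N, or if a joint passes its speed limit or range.

## Robot

A 7-joint arm with a two-finger parallel gripper is mounted at the origin on the work surface. World frame = base frame: x ahead of the robot, y to its left, z up, the work surface at z = 0. Lengths are in mm, angles in rad, forces in N, time in s.
With the tool pointing down it reaches from about 400 to 925 mm from the base axis. Payload 5.6 kg.
Tool frame: the origin (TCP) lies between the finger pads; the fingertips stand arm.tips_ahead ahead of it and the grasp point (between the pads) lies 6 mm ahead of it (arm.tips_ahead is the distance from the TCP to the fingertips, in mm); z points along the fingers, y is the line along which they close (so a half turn about z gives the same grasp; the last joint's range is limited). The gripper opens to 85 mm and grips with 20 to 120 N. Pads are 22 mm wide; open, the fingers measure 114 mm over their backs; the gripper's body (76 mm by 85 mm) begins 54 mm behind the grasp point. The pads swing forward as they close: fully open they stand 13 mm farther back than shut.
Start: joints at [-1.155, 0.468, -0.012, 1.603, 0.006, 1.071, -0.056], TCP at [287.905, 582.768, 256.29] pointing down, gripper open.
Joint ranges: [-2.53, 2.53], [-0.31, 2.02], [-1.57, 1.55], [0.28, 2.44], [-1.29, 4.43], [0.15, 1.84], [-2.92, 2.92]. Speed limits (rad/s): [2.57, 2.57, 3.14, 3.14, 3.14, 3.14, 3.14].

## Interface

Orientations are given as a unit quaternion [w, x, y, z].
In Python, from bench import arm gives the robot as it stands.
- The arm moves only by the tool carry_out, never from a script. Its argument "increments" is one flat list of numbers, 4 for each row, row after row: the shift along the tool's x, y, z in mm, then the turn about the tool's z in rad. A call has 1 to 20 rows; each row is the pose to reach, as a shift and turn from the pose commanded when the call began, along the tool's axes at that moment; what a row does not reach only later rows make up. A row lasts 1/8 s, in which the tool goes at most 62.5 mm and 10.7 degrees, less where a joint would pass 70% of its speed; a pose out of reach is approached as far as the arm can. A call with a gripper value outside its range is refused whole. "claw" is the finger opening in mm, from 0 to 85.4, set as the call begins (left out, the last holds). The fingers move at their own pace and stop on an object; the grip force is fixed at half the most. Time passes only in rows, so rows that repeat a pose let the fingers close. It gives the time, the measured TCP pose, the force, the opening and the grip force at its end, in the units of the state.
- arm.state(): the state, without advancing time (a new reading comes with each control period).
- arm.read_camera(name): name is "scene" or "top" or "wrist"; returns a dict with "color" (384x512x3 uint8, blue, green, red), "camera_matrix" (3x3 intrinsics, pixels), "extrinsics" (4x4, takes a point from camera to world coordinates); the wrist camera has in their place "T_tool_cam" (4x4, takes a point from camera to tool coordinates, whose origin is the TCP and whose axes are the flange's). Camera axes: x right, y up, looking along -z (the intrinsics and any distortion apply to the point x, -y, -z); pixel columns grow to the right and rows downward; lengths in mm; the calibration is good to about 2 mm. A picture is of the moment at which its call begins: read the wrist's pose just before it. There is no depth.
- arm.close_job(): hands the job in; it is judged then, once.
Trained networks look in the newest picture that a camera, given by its name, has taken for a name from the list of things; names that differ only in an ending like _2 or _b are one class to them, and where a whole thing is asked for, a point or a joint stands for the part that bears it (a point fixed in the world has none). Each returns a list of dicts, best first, with "confidence" (0 to 1); they miss things now and then, are a little off and sometimes report something else, mostly with a low value. They report only what shows in the picture. A call takes as long as a camera call. They do not tell look-alikes from the thing itself.
- arm.search_frame(camera, thing): "rect" ([left, top, width, height] as shares, 0 to 1, of the picture: columns of its width, rows of its height, round what is visible of it).
The state is a dict: "time": time; "qpos": joint angles; "dq": joint speeds; "tau": joint torques, N m; "position": TCP position; "tcp_rot": TCP orientation; "ft_force": force on the tool from outside, world axes, zero at the start; "ft_torque": the same for the moment, N m; "width": finger opening in mm; "grip_force": force on a finger pad.
Only numpy, scipy, OpenCV 4.12 (cv2) and the standard library are available. Lean on these libraries where they do the work, as an engineer would, in place of code of your own. Each camera call takes 0.05 s, during which the arm holds its last target. There are 200 camera calls.

## Working session

There is one attempt and no reset: what is moved stays moved. The work goes in short steps, Python scripts to look and compute and a tool call to move; the robot and the scene stay as the last step left them, time stands still between calls to the robot, and variables do not carry over. Pictures are saved under pics/ and viewed, at most 10 in all, crops included, and the job is handed in when it is done.

Besides the shell and the picture viewer there is one more tool, called in YAML: its name, and indented under it one key for each argument. carry_out: Moves the arm, as the interface text tells. Its arguments: {"type":"object","properties":{"increments":{"type":"array","items":{"type":"number"}},"claw":{"type":"number"}},"required":["increments"]}

```bash
mkdir -p pics; ls
python3 - <<'E'
from bench import arm
import cv2,numpy as np
s=arm.state();print(s,arm.tips_ahead)
ims=[]
for c in("scene","top"):
    r=arm.read_camera(c);cv2.imwrite(f"pics/{c}0.png",r["color"])
    print(c,r["camera_matrix"].tolist(),np.round(r["extrinsics"],3).tolist(),[k for k in r])
    for t in("unit","slot","stud","key_grip","holder","tub","bottle","beaker"):
        print(t,[(np.round(np.array(d["rect"])*[512,384,512,384]).tolist(),round(d["confidence"],2)) for d in arm.search_frame(c,t)])
E
```

```text
pics
{'time': 0.0, 'qpos': array([-1.15498049,  0.46839871, -0.01158603,  1.60364024,  0.00598751,
        1.07139506, -0.05630611]), 'dq': array([ 0.00136556,  0.00179437,  0.00012463,  0.00096722, -0.00046873,
        0.00134642, -0.00026893]), 'tau': array([-9.53930430e-04, -5.32378757e+01,  2.06794438e-02, -2.51301241e+01,
        1.13833920e-02,  7.65764562e-03, -1.41635098e-06]), 'position': array([287.71079976, 582.27585267, 255.31742592]), 'tcp_rot': array([-1.45526277e-04,  2.27445189e-01,  9.73790465e-01, -8.91675065e-04]), 'ft_force': array([-0.47805873,  0.03515573,  1.0667773 ]), 'ft_torque': array([ 0.01863819, -0.05190076, -0.0545473 ]), 'grip_force': 0.0, 'width': 85.36004136139961} 25.0
scene [[359.54345932325924, 0.0, 264.37636716946827], [0.0, 359.54345932325924, 186.74516634007065], [0.0, 0.0, 1.0]] [[0.863, -0.332, 0.381, 910.072], [0.505, 0.545, -0.669, -620.104], [0.015, 0.77, 0.638, 663.492], [0.0, 0.0, 0.0, 1.0]] ['color', 'camera_matrix', 'extrinsics']
unit [([216.0, 167.0, 111.0, 87.0], 0.91)]
slot [([247.0, 179.0, 19.0, 19.0], 0.58)]
stud [([246.0, 182.0, 
[... 378 characters left out ...]
.28410336643248], [0.0, 426.37475229992083, 186.18661994625546], [0.0, 0.0, 1.0]] [[-0.028, 0.995, -0.098, 434.827], [-0.999, -0.029, -0.014, -39.051], [-0.017, 0.097, 0.995, 1240.384], [0.0, 0.0, 0.0, 1.0]] ['color', 'camera_matrix', 'extrinsics']
unit [([204.0, 119.0, 92.0, 103.0], 0.62)]
slot [([250.0, 180.0, 12.0, 9.0], 0.59)]
stud [([349.0, 184.0, 15.0, 14.0], 0.49), ([248.0, 182.0, 16.0, 14.0], 0.43)]
key_grip [([348.0, 184.0, 17.0, 20.0], 0.75), ([395.0, 235.0, 29.0, 17.0], 0.57)]
holder [([340.0, 178.0, 32.0, 30.0], 0.97), ([114.0, 133.0, 31.0, 27.0], 0.57)]
tub [([113.0, 193.0, 41.0, 31.0], 0.9)]
bottle [([114.0, 131.0, 30.0, 28.0], 0.57)]
beaker [([328.0, 127.0, 38.0, 31.0], 0.84)]
```

Run:
```python
import cv2,numpy as np
a=cv2.imread("pics/scene0.png");b=cv2.imread("pics/top0.png")
c=np.vstack([cv2.resize(a[100:340,70:370],None,fx=1.25,fy=1.25),cv2.resize(b[90:280,100:440],(375,210))])
u=cv2.resize(b[110:230,200:300],(400,480),interpolation=3);h=cv2.resize(b[120:264,320:440],(400,480),interpolation=3)
cv2.imwrite("pics/a.png",np.hstack([cv2.resize(a,(800,600))]));cv2.imwrite("pics/b.png",np.hstack([u,h]))
```

```text
(no output)
```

View pics/a.png

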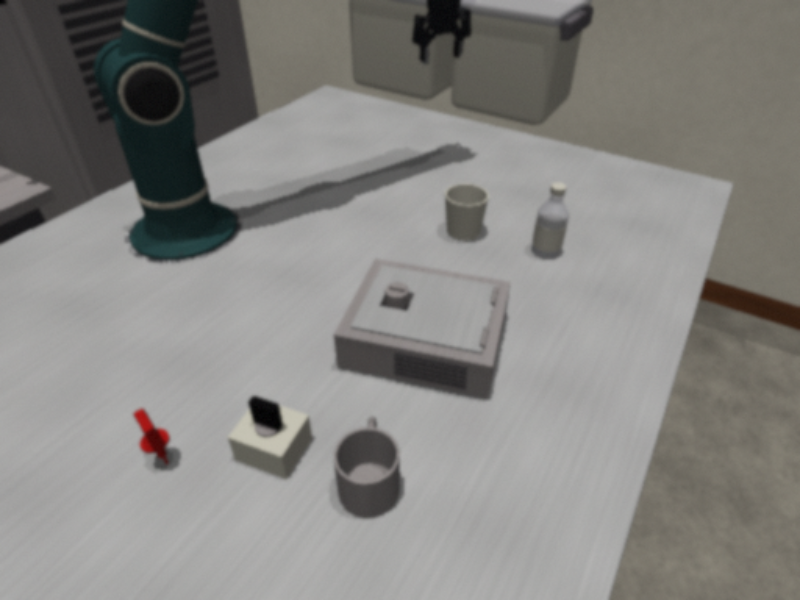

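View pics/b.png

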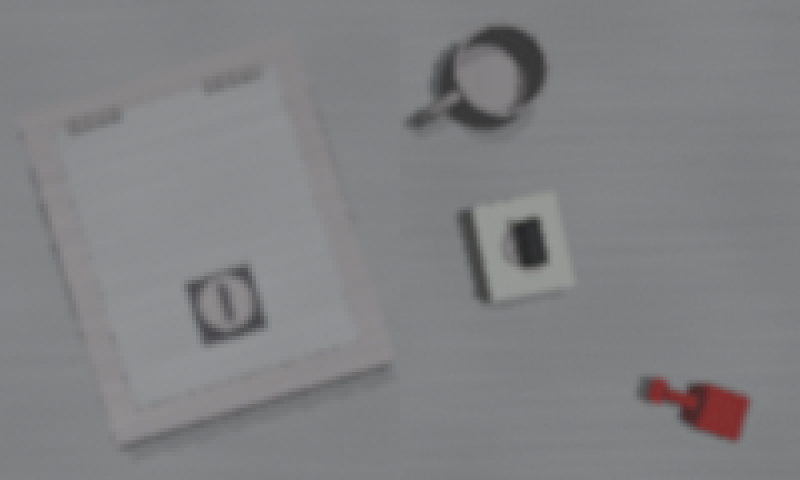

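The candidates are the black key upright in the white holder at top pixel (358,193), which is the one meant, and the red key lying at (408,243), which is a decoy. The crop confirms the black key. It also shows the stud at about (257,186), with its slot running roughly vertical in the image.

```bash
cat > h.py <<'E'
from bench import arm
import cv2,numpy as np
from scipy.spatial.transform import Rotation as R
def tcp(s=None):
    s=s or arm.state();T=np.eye(4);q=s["tcp_rot"];T[:3,:3]=R.from_quat([q[1],q[2],q[3],q[0]]).as_matrix();T[:3,3]=s["position"];return T
def snap(c):
    T=tcp();r=arm.read_camera(c)
    return r["color"],r["camera_matrix"],(T@r["T_tool_cam"] if c=="wrist" else r["extrinsics"])
def ray(K,E,u,v,z):
    d=E[:3,:3]@np.array([(u-K[0,2])/K[0,0],-(v-K[1,2])/K[1,1],-1]);o=E[:3,3]
    return o+d*(z-o[2])/d[2]
def proj(K,E,p):
    c=np.linalg.inv(E)@np.r_[p,1];return [K[0,2]-K[0,0]*c[0]/c[2],K[1,2]+K[1,1]*c[1]/c[2]]
def toTool(p,T=None):
    T=tcp() if T is None else T;return T[:3,:3].T@(np.array(p)-T[:3,3])
E
python3 - <<'E'
from h import *
im,K,E=snap("top")
f=lambda x,y:(200+x/4,110+y/4)
g=lambda x,y:(320+(x-400)/3.333,120+y/3.333)
P=lambda p,z:np.round(ray(K,E,*p,z),1)
print("stud",P(f(228,303),100),"slot dir",P(f(231,321),93)-P(f(225,285),93))
print("unit corners",[P(f(*p),80) for p in((20,118),(290,35),(395,362),(120,442))])
print("holder corners",[P(g(*p),52) for p in((470,205),(553,192),(575,285),(490,300))])
print("key top",P(g(530,243),100))
print("tool axes",np.round(tcp()[:3,:3],3))
print("tub,bottle,beaker",P((133,208),45),P((129,145),75),P((343,145),40))
im,K,E=snap("scene");print("scene key",ray(K,E,266/800*512,413/600*384,78),"stud",ray(K,E,398/800*512,290/600*384,100))
r=arm.read_camera("wrist");print(r["camera_matrix"],np.round(r["T_tool_cam"],3))
E
```

```text
stud [547.5 -40.6 100. ] slot dir [-24.6  -3.3   0. ]
unit corners [array([682.3,  99.5,  80. ]), array([735. , -89.1,  80. ]), array([ 505.8, -153. ,   80. ]), array([456.8,  35.4,  80. ])]
holder corners [array([ 557.3, -275.6,   52. ]), array([ 566.2, -345.4,   52. ]), array([ 487.8, -359.4,   52. ]), array([ 477.3, -288.3,   52. ])]
key top [ 520.3 -312.5  100. ]
tool axes [[-0.897  0.443  0.   ]
 [ 0.443  0.897  0.   ]
 [-0.     0.    -1.   ]]
tub,bottle,beaker [500.2 310.2  45. ] [674.4 312.5  75. ] [ 662.7 -288.7   40. ]
scene key [ 522.35859789 -315.99509958   78.        ] stud [551.15550182 -37.32321605 100.        ]
[[341.37651329   0.         257.9832226 ]
 [  0.         341.37651329 192.34466714]
 [  0.           0.           1.        ]] [[ 1.00000e-03  9.46000e-01  3.24000e-01  8.31320e+01]
 [ 1.00000e+00 -1.00000e-03  0.00000e+00 -6.60000e-02]
 [ 0.00000e+00  3.24000e-01 -9.46000e-01 -1.17812e+02]
 [ 0.00000e+00  0.00000e+00  0.00000e+00  1.00000e+00]]
```

carry_out:
  increments: [-6,-7,1,-0.01,-18,-21,2,-0.03,-36,-42,3,-0.06,-61,-70,6,-0.1,-91,-105,8,-0.15,-127,-147,12,-0.2,-164,-190,15,-0.26,-200,-232,18,-0.32,-237,-274,22,-0.38,-273,-316,25,-0.44,-310,-358,28,-0.5,-346,-400,32,-0.55,-382,-442,35,-0.6,-419,-484,39,-0.63,-455,-526,42,-0.63,-492,-569,45,-0.63,-528,-611,48,-0.63,-558,-646,51,-0.63,-583,-674,53,-0.63,-607,-702,56,-0.63]

```text
time: 3.55
position: [520.0, -317.4, 200.3]
tcp_rot: [0.0, -0.085, 0.996, 0.0]
ft_force: [1.0, 0.4, -0.4]
width: 85.7
grip_force: 0.0
```

Run:
```python
from h import *
s=arm.state();print(s["time"],s["position"],s["qpos"],s["ft_force"],np.round(tcp()[:3,:3],3).tolist())
im,K,E=snap("wrist")
b=proj(K,E,[521,-315,100]);print("exp",b)
for t in("key_grip","holder"):print(t,[(np.round(np.array(d["rect"])*[512,384,512,384]).tolist(),round(d["confidence"],2)) for d in arm.search_frame("wrist",t)])
cv2.imwrite("pics/c.png",im)
```

```text
3.55 [ 520.0004575  -317.42719786  200.33838242] [ 0.20484804  0.47295742  0.38103866  1.77695423 -0.21286814  0.93228378
  2.41661527] [ 0.9885865   0.39468588 -0.37632642] [[-0.986, -0.169, 0.0], [-0.169, 0.986, 0.0], [-0.0, 0.0, -1.0]]
exp [np.float64(261.48362702584575), np.float64(206.22199966237162)]
key_grip [([236.0, 167.0, 45.0, 67.0], 0.92), ([129.0, 1.0, 20.0, 17.0], 0.69)]
holder [([212.0, 127.0, 90.0, 105.0], 0.84)]
```

View pics/c.png

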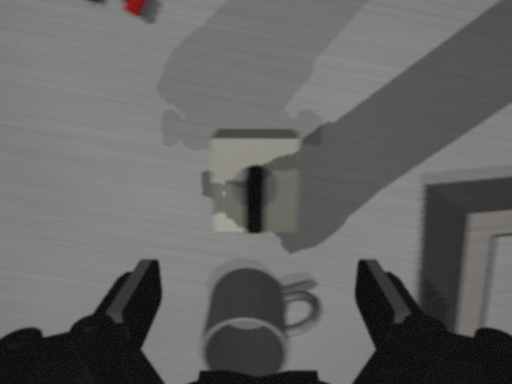

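The wrist view shows the black handle at columns 247–264 and rows 167–232 in the white holder. The red decoy is at (135,5), and the mug is at the bottom. I'll fit the handle.

Run:
```python
from h import *
im=cv2.imread("pics/c.png");s=arm.state();T=tcp(s)
r=arm.read_camera("wrist");K=r["camera_matrix"];E=T@r["T_tool_cam"]
g=cv2.cvtColor(im,6)[:,:].astype(float)
print(g[160:240:4,238:276:2].astype(int))
m=(g<50)&(np.add.outer(np.zeros(384),(np.arange(512)>235)&(np.arange(512)<280))>0);m[:158]=0;m[240:]=0
ys,xs=np.nonzero(m);print(xs.min(),xs.max(),ys.min(),ys.max())
for y in range(166,236,6):
    x=np.nonzero(m[y])[0]
    if len(x):print(y,x.min(),x.max(),x.mean())
print(ray(K,E,255,232,100),ray(K,E,255,168,56),toTool([520,-315,90]))
for a in(-.0,):
  for dx in(-20,20):
    for dy in (-7,7):
      for z in(56,100):print(dx,dy,z,np.round(proj(K,E,[520+dx*.986-dy*.169,-316+dx*.169+dy*.986,z]),1))
```

```text
[[142 139 139 141 141 141 137 141 140 139 140 137 141 140 139 138 123 107
   89]
 [139 139 143 140 139 136 129 120 115 110 115 121 116  97  93  87  82  84
   85]
 [140 135 125 111  84  61  33  20  10  11  19  27  41  57  70  76  77  83
   86]
 [125 117 103  90  77  53  29  19  12  21  26  15  36  47  53  63  74  88
   99]
 [114 107  99  90  74  42  25  12  21  17  17  18  31  48  56  71  81  84
   94]
 [ 97  97  84  72  49  31  14  12  16  15  13  17  32  53  66  80  83  83
   89]
 [ 65  62  55  48  39  22  26  16  13  12  16  10  40  54  70  80  81  82
   83]
 [ 84  81  68  58  41  24  10  10  23  25  10  26  42  57  67  78  83  84
   86]
 [ 85  81  68  61  41  24  20  14  12  20  17  10  44  58  70  75  84  84
   87]
 [ 87  80  74  63  46  27  14  10  10  14  13  14  46  56  69  76  83  86
   89]
 [ 91  81  75  61  48  31  16  17  18  14  10  19  45  58  68  80  84  92
   99]
 [102  92  81  66  48  29  10  14  11  10  10  31  46  58  74  89  97 104
  104]
 [104 103  93  79  61  33  11  10  13  12  20  31  57  74  82  99 102 104
  104]
 [102 100  88  78  62  34  14  10  22  14  11  
[... 351 characters left out ...]
  104]
 [138 135 131 121 104  84  60  56  50  51  56  74  95 106 119 123 125 119
  101]
 [130 132 129 129 132 128 128 126 130 129 128 127 129 128 129 130 127 129
  124]]
244 265 166 231
166 256 258 257.0
172 249 265 257.0
178 247 264 255.5
184 244 263 253.5
190 246 263 254.5
196 246 263 254.5
202 246 262 254.0
208 248 261 254.5
214 247 261 254.0
220 248 261 254.5
226 247 261 254.0
[ 539.9662055  -316.98787918  100.        ] [ 505.72465087 -323.10200238   56.        ] [ -0.61893252   1.10092866 110.01668062]
-20 -7 56 [251.9 162.2]
-20 -7 100 [250.7 178. ]
-20 7 56 [269.7 162.1]
-20 7 100 [271.8 177.9]
20 -7 56 [252.3 209.5]
20 -7 100 [251.2 232.6]
20 7 56 [269.3 209.5]
20 7 100 [271.2 232.6]
```

carry_out:
  increments: [-0.5,-1,10,0,-0.5,-3,30,0,-0.5,-3,55,0,-0.5,-3,80,0,-0.5,-3,97,0,-0.5,-3,106,0,-0.5,-3,111,0,-0.5,-3,111,0,-0.5,-3,111,0]
  claw: 45

```text
time: 4.88
position: [522.6, -318.6, 90.0]
tcp_rot: [0.001, -0.085, 0.996, -0.0]
ft_force: [-0.2, 0.1, 0.8]
width: 44.9
grip_force: 0.0
```

carry_out:
  increments: [0,0,0,0,0,0,0,0,0,0,0,0,0,0,0,0,0,0,0,0,0,0,0,0,0,0,0,0]
  claw: 0

```text
time: 5.75
position: [522.5, -318.5, 89.8]
tcp_rot: [0.0, -0.085, 0.996, -0.0]
ft_force: [-0.6, 0.9, 5.4]
width: 13.3
grip_force: 59.0
```

Run:
```python
from h import *
s=arm.state();print(s["time"],s["position"],s["ft_force"],s["ft_torque"],s["width"],s["grip_force"])
im,K,E=snap("wrist")
im2,_,_=snap("scene");cv2.imwrite("pics/d.png",np.vstack([im[:,:],cv2.resize(im2[200:344,100:292],(512,384),interpolation=2)])[:,:][::1] if 0 else np.hstack([cv2.resize(im,(400,300)),cv2.resize(im2[210:330,100:260],(400,300))]))
```

```text
5.75 [ 522.47298453 -318.50093894   89.82216541] [-0.6069461   0.89151503  5.43818108] [0.13008766 0.19439629 0.02109271] 13.300340020575135 58.97982716560364
```

View pics/d.png

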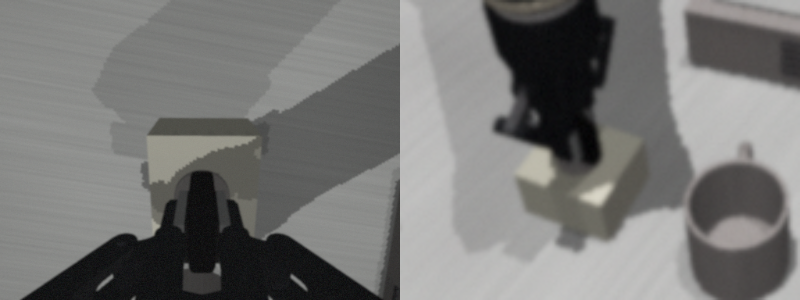

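Both pads hold the handle in the holder (left half, handle at about (203,220)) and the opening reads 13.3 mm. Next I'll lift straight up and go near the stud.

carry_out:
  increments: [0,0,-5,0,0,0,-15,0,0,0,-32,0,0,0,-52,0,0,0,-75,0,-2,4,-98,0,-6,17,-115,0,-14,40,-126,0,-26,72,-132,0,-40,110,-135,0,-54,150,-135,0,-68,188,-135,0,-80,221,-135,0,-89,247,-135,0,-95,262,-135,0,-98,271,-135,0,-98,271,-135,0,-98,271,-135,0]

```text
time: 8.1
position: [572.4, -36.0, 224.3]
tcp_rot: [-0.0, -0.085, 0.996, -0.0]
ft_force: [0.1, -0.5, -1.0]
width: 13.6
grip_force: 58.5
```

Run:
```python
from h import *
s=arm.state();print(s["time"],s["position"],s["qpos"],s["ft_force"],s["ft_torque"],s["width"],np.round(tcp()[:3,:3],3).tolist())
im,K,E=snap("wrist");cv2.imwrite("pics/e.png",im);np.savez("e.npz",K=K,E=E,T=tcp(s))
b=proj(K,E,[549,-39,100]);print("exp",b, "tip",proj(K,E,s["position"]+[0,0,-79.8]))
for t in("slot","stud","key_tip"):print(t,[(np.round(np.array(d["rect"])*[512,384,512,384]).tolist(),round(d["confidence"],2)) for d in arm.search_frame("wrist",t)])
x,y=int(b[0]),int(b[1])
cv2.imwrite("pics/e2.png",np.hstack([cv2.resize(im,(400,300)),cv2.resize(im[y-50:y+70,x-80:x+80],(400,300),interpolation=2)])); print(x,y)
```

```text
8.1 [572.38821602 -35.96079906 224.32617271] [-0.24921081  0.37896835  0.31877186  1.8423645  -0.14300401  0.94267346
  1.87284333] [ 0.12148395 -0.51049927 -0.96431671] [-0.05744803  0.00744049  0.04876286] 13.561765319383083 [[-0.986, -0.169, -0.0], [-0.169, 0.986, -0.001], [0.0, -0.001, -1.0]]
exp [np.float64(259.70034736759294), np.float64(162.32798151229935)] tip [np.float64(258.36467119488503), np.float64(216.03682309638995)]
slot [([237.0, 132.0, 50.0, 58.0], 0.94)]
stud [([237.0, 132.0, 49.0, 54.0], 0.9)]
key_tip [([220.0, 205.0, 71.0, 143.0], 0.76)]
259 162
```

View pics/e2.png

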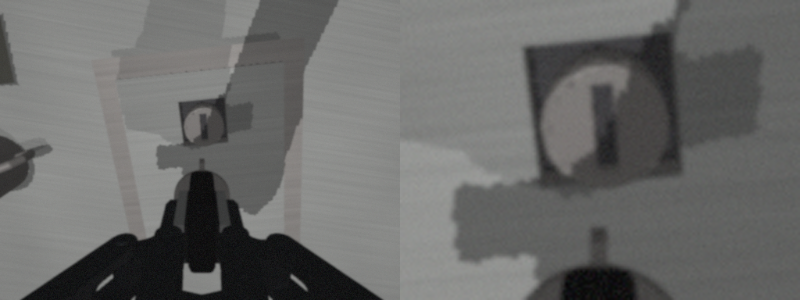

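The wrist view shows the stud's disc at about (261,161). The slot runs from (259.4,146) to (261.8,178), and the blade tip is at about (259,203).

Run:
```python
from h import *
d=np.load("e.npz");K,E,T=d["K"],d["E"],d["T"];im=cv2.imread("pics/e.png");g=cv2.GaussianBlur(cv2.cvtColor(im,6),(3,3),0).astype(int)
print(g[140:184:3,250:274]);print(g[198:212:2,248:272])
f=lambda u,v,z:np.round(toTool(ray(K,E,u,v,z),T),1)
a,b=f(259.4,146,100),f(261.8,177.6,100);print("slot ends",a,b,(a+b)/2,"ang",np.arctan2(a[1]-b[1],a[0]-b[0]))
print("disc",f(261,160.8,100))
print("blade near edge",f(259,203,T[2,3]-79.8))
for x in (11,-11):
  for y in(-2,2):print(x,y,np.round(proj(K,E,(T@[x,y,79.8,1])[:3]),1))
```

```text
[[105 112 117 121 123 125 126 125 123 121 121 121 121 120 120 120 120 119
  115 107  93  78  69  65]
 [127 126 124 123 122 121 120 119 119 120 120 120 119 119 120 121 121 121
  117 107  91  78  71  69]
 [121 122 121 117 111 100  89  85  84  83  80  79  81  90 104 114 117 116
  110  97  82  72  70  70]
 [121 121 120 118 110  95  78  67  63  63  63  62  65  77  91  99  96  86
   80  77  73  70  70  70]
 [121 120 120 118 112  98  80  67  62  63  63  63  66  72  79  81  76  72
   71  70  70  70  70  69]
 [120 120 120 119 113  98  79  66  63  63  63  62  64  69  73  74  72  70
   70  70  70  69  69  70]
 [120 120 120 118 114 104  88  73  66  64  62  60  60  60  60  63  66  68
   69  70  69  69  69  69]
 [120 119 120 120 119 111  95  77  67  64  60  53  46  44  48  56  62  65
   68  69  69  70  70  70]
 [119 119 119 119 117 110  94  75  63  60  58  51  44  43  47  54  61  66
   68  69  70  70  69  69]
 [119 119 118 118 117 111  96  75  58  48  44  41  39  39  43  52  62  67
   68  68  68  69  69  69]
 [118 118 118 118 117 111  96  75  55  43  40  39  36  35  41  50  59  66
   68  69  70  6
[... 659 characters left out ...]
  85  85  87  91  95  98  99  99
   99  98  99 100  99  99]
 [ 97  97  98  98  98  95  88  77  68  63  61  61  67  78  89  96  98  98
   98  97  98  98  98  98]
 [ 97  97  98  98  97  94  87  76  64  58  57  59  63  72  84  93  96  97
   96  96  96  97  97  97]
 [ 96  96  96  96  95  92  85  75  66  62  62  63  67  75  85  92  94  95
   96  96  95  96  96  96]
 [ 95  95  96  96  95  93  87  79  73  70  70  70  72  79  86  93  96  97
   97  97  97  97  97  98]]
slot ends [ 35.5   0.8 124.3] [ 12.    2.6 124.3] [ 23.75   1.7  124.3 ] ang -0.07644647637726203
disc [ 24.7   2.  124.3]
blade near edge [ 8.7  0.4 79.8]
11 -2 [255.1 199.5]
11 2 [261.6 199.5]
-11 -2 [255.1 232. ]
-11 2 [261.4 232. ]
```

carry_out:
  increments: [5,0,0,-0.02,14,1,3,-0.05,22,2,10,-0.076,26,2,20,-0.076,26,2,29,-0.076,26,2,33,-0.076,26,2,35,-0.076,26,2,35,-0.076,26,2,35,-0.076]

```text
time: 9.43
position: [546.9, -37.0, 189.5]
tcp_rot: [0.0, -0.123, 0.992, -0.0]
ft_force: [-0.3, 0.2, -1.7]
width: 13.3
grip_force: 58.4
```

Run:
```python
from h import *
s=arm.state();print(s["time"],s["position"],s["ft_force"],np.round(tcp()[:3,:3],3).tolist())
im,K,E=snap("wrist");cv2.imwrite("pics/f.png",im)
im3,K3,E3=snap("top");im2,K2,E2=snap("scene")
np.savez("f.npz",K=K,E=E,T=tcp(s))
p2=proj(K2,E2,s["position"]+[0,0,-85]);x,y=map(int,p2)
w=im[140:260,180:340]
w=np.clip(w.astype(float)*1.8,0,255).astype(np.uint8)
print(x,y)
cv2.imwrite("pics/f2.png",np.hstack([cv2.resize(w,(480,360),interpolation=2),cv2.resize(im2[y-45:y+45,x-40:x+40],(320,360),interpolation=2)]))
```

```text
9.425 [546.87056123 -37.0452337  189.50427092] [-0.29620939  0.1674906  -1.7499444 ] [[-0.97, -0.245, 0.001], [-0.245, 0.97, -0.0], [-0.001, -0.0, -1.0]]
253 183
```

View pics/f2.png

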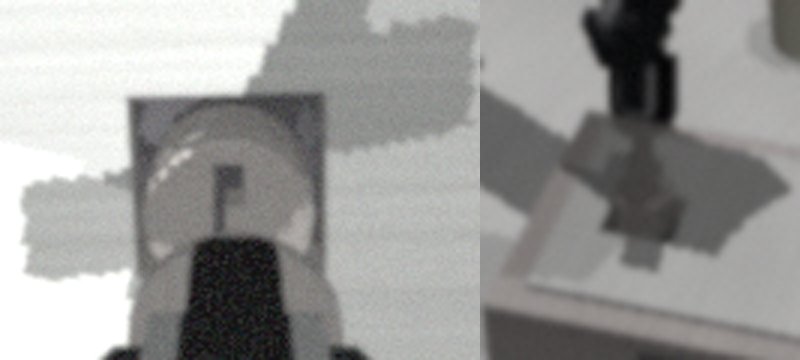

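The slot spans crop columns 214–244, with its top end at row 167. The blade covers its right part, so it sits about 1–1.5 mm too far to the right. I'll quantify that.

Run:
```python
from h import *
d=np.load("f.npz");K,E,T=d["K"],d["E"],d["T"];im=cv2.imread("pics/f.png");g=cv2.GaussianBlur(cv2.cvtColor(im,6),(3,3),0).astype(int)
print(np.arange(244,270));print(np.c_[np.arange(190,222,2),g[190:222:2,244:270]])
f=lambda u,v,z:np.round(toTool(ray(K,E,u,v,z),T),1)
print(f(251.3,196,100),f(261.3,196,100),f(256,195,100))
for x in(9.2,-12.8):print([np.round(proj(K,E,(T@[x,y,79.8,1])[:3]),1).tolist() for y in(-2,2)])
```

```text
[244 245 246 247 248 249 250 251 252 253 254 255 256 257 258 259 260 261
 262 263 264 265 266 267 268 269]
[[190  83  77  74  73  73  74  73  73  74  73  73  74  74  74  75  73  72
   72  73  74  74  74  73  73  72  71]
 [192  79  75  73  73  72  71  72  72  71  72  73  73  73  72  72  72  72
   72  73  73  74  74  74  73  72  72]
 [194  72  72  72  72  73  72  69  65  64  63  62  62  63  63  63  63  66
   69  72  73  73  73  73  73  72  71]
 [196  72  73  73  73  72  70  64  57  50  45  44  43  42  43  44  46  52
   62  69  72  73  74  74  73  73  73]
 [198  74  73  71  71  72  71  66  57  48  43  41  41  40  40  41  44  52
   61  69  72  73  72  72  73  73  73]
 [200  73  73  73  73  72  71  68  59  49  43  41  40  40  41  42  44  51
   61  69  72  73  72  72  72  73  73]
 [202  74  74  73  73  73  72  66  57  48  43  43  45  47  47  48  50  55
   62  69  73  73  72  73  73  71  70]
 [204  73  73  73  73  73  72  66  57  48  44  46  51  56  58  59  60  61
   65  69  72  73  72  72  73  73  73]
 [206  73  72  72  74  74  72  66  56  47  44  47  53  58  60  60  61  62
   66  69  71  
[... 232 characters left out ...]
  74  74  74  74]
 [212  74  74  74  73  73  72  66  58  50  48  54  64  70  73  73  73  73
   74  74  72  72  73  72  72  73  74]
 [214  73  72  73  73  72  71  66  57  50  48  53  63  70  73  72  72  73
   73  73  74  74  73  73  73  73  73]
 [216  74  73  73  72  71  70  65  56  49  49  55  61  65  67  67  68  68
   68  69  70  71  71  71  72  73  73]
 [218  71  70  68  65  61  58  53  48  46  47  48  49  50  52  52  51  52
   52  52  51  52  54  56  60  63  66]
 [220  59  53  46  40  35  29  24  22  22  23  24  25  24  23  23  25  26
   23  22  23  24  24  26  30  35  40]]
[ 9.9 -4.5 89.5] [ 9.9  1.9 89.5] [10.6 -1.5 89.5]
[[255.1, 202.3], [261.6, 202.3]]
[[255.2, 234.6], [261.4, 234.6]]
```

carry_out:
  increments: [-0.5,-1.4,0,0,-0.5,-1.4,0,0,-0.5,-1.4,4,0,-0.5,-1.4,7,0,-0.5,-1.4,9,0,-0.5,-1.4,11,0,-0.5,-1.4,12.5,0,-0.5,-1.4,14,0,-0.5,-1.4,14,0]

```text
time: 10.7
position: [547.4, -38.3, 175.2]
tcp_rot: [-0.0, -0.123, 0.992, 0.0]
ft_force: [0.1, 0.6, -0.2]
width: 13.0
grip_force: 58.4
```

Run:
```python
from h import *
s=arm.state();print(s["time"],s["position"],s["ft_force"],s["ft_torque"],s["width"])
im,K,E=snap("wrist");w=np.clip(im[150:270,180:340].astype(float)*1.8,0,255).astype(np.uint8)
cv2.imwrite("pics/g.png",cv2.resize(w,(480,360),interpolation=2))
```

```text
10.7 [547.38191824 -38.30611767 175.18563594] [ 0.14015517  0.62447927 -0.19182312] [-0.03369393 -0.03229658 -0.01084479] 13.012881081118511
```

View pics/g.png

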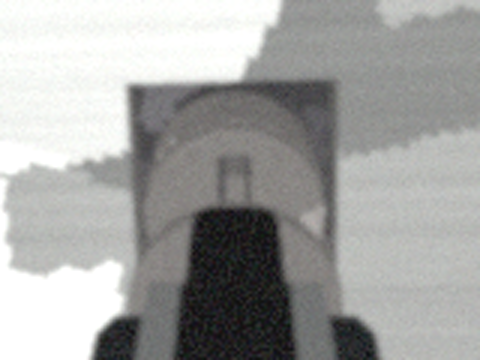

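The blade sits centred in the slot (crop columns 218–248) and no force is felt. Next I'll press gently.

carry_out:
  increments: [0,0,1,0,0,0,2,0,0,0,3,0,0,0,4,0,0,0,5,0]

```text
time: 11.38
position: [547.6, -38.3, 170.5]
tcp_rot: [0.0, -0.123, 0.992, 0.0]
ft_force: [-1.0, -0.2, 2.9]
width: 13.3
grip_force: 58.9
```

carry_out:
  increments: [0,0,0.7,0,0,0,1.4,0]

```text
time: 11.62
position: [547.5, -38.3, 168.9]
tcp_rot: [0.0, -0.123, 0.992, 0.0]
ft_force: [-0.4, 0.2, 2.7]
width: 13.1
grip_force: 58.9
```

carry_out:
  increments: [0,0,0.7,0,0,0,1.4,0]

```text
time: 11.88
position: [547.5, -38.3, 167.5]
tcp_rot: [0.0, -0.123, 0.992, -0.0]
ft_force: [-0.8, 0.3, 3.6]
width: 13.5
grip_force: 58.9
```

carry_out:
  increments: [0,0,0.7,0,0,0,1.4,0]

```text
time: 12.12
position: [547.5, -38.3, 166.1]
tcp_rot: [0.0, -0.123, 0.992, -0.0]
ft_force: [-1.3, 0.2, 2.2]
width: 13.5
grip_force: 58.9
```

carry_out:
  increments: [0,0,0.7,0,0,0,1.4,0]

```text
time: 12.38
position: [547.7, -38.3, 165.2]
tcp_rot: [0.0, -0.123, 0.992, 0.0]
ft_force: [-3.9, 0.0, 10.1]
width: 13.2
grip_force: 60.0
```

carry_out:
  increments: [0,0,0.3,0,0,0,0.3,0]

```text
time: 12.62
position: [547.7, -38.3, 165.3]
tcp_rot: [0.0, -0.123, 0.992, 0.0]
ft_force: [-2.9, -1.3, 8.5]
width: 13.4
grip_force: 59.9
```

carry_out:
  increments: [0,0.15,0.2,0.08,0,0.35,0.2,0.18,-0.1,0.55,0.2,0.3,-0.15,0.75,0.2,0.42,-0.25,0.95,0.2,0.54,-0.4,1.15,0.2,0.66,-0.5,1.3,0.2,0.78,-0.65,1.4,0.2,0.85,-0.65,1.4,0.2,0.85]

```text
time: 13.75
position: [548.4, -37.5, 165.2]
tcp_rot: [0.001, 0.297, 0.955, -0.0]
ft_force: [-1.1, -1.4, 9.7]
width: 13.1
grip_force: 60.0
```

carry_out:
  increments: [0,0.05,0.3,0.04,0,0.13,0.3,0.08]

```text
time: 14.0
position: [548.5, -37.5, 165.2]
tcp_rot: [0.001, 0.335, 0.942, 0.0]
ft_force: [-2.5, -0.9, 11.6]
width: 13.5
grip_force: 60.3
```

carry_out:
  increments: [0,0.05,0,0.04,0,0.13,0,0.07]

```text
time: 14.25
position: [548.6, -37.4, 165.2]
tcp_rot: [0.001, 0.368, 0.93, 0.0]
ft_force: [-2.1, -1.1, 11.2]
width: 13.0
grip_force: 60.3
```

carry_out:
  increments: [0,0.05,0,0.04,0,0.13,0,0.07]

```text
time: 14.5
position: [548.6, -37.4, 165.2]
tcp_rot: [0.001, 0.4, 0.916, 0.0]
ft_force: [-3.6, -2.2, 11.4]
width: 13.0
grip_force: 60.3
```

carry_out:
  increments: [0,0.05,0,0.04,0,0.13,0,0.07]

```text
time: 14.75
position: [548.7, -37.3, 165.2]
tcp_rot: [0.001, 0.432, 0.902, 0.0]
ft_force: [-3.4, -0.5, 11.7]
width: 13.3
grip_force: 60.3
```

carry_out:
  increments: [0,0.05,0,0.04,0,0.13,0,0.07]

```text
time: 15.0
position: [548.7, -37.3, 165.2]
tcp_rot: [0.001, 0.464, 0.886, 0.0]
ft_force: [-2.7, -1.7, 11.5]
width: 13.7
grip_force: 60.3
```

carry_out:
  increments: [0,0.05,0,0.04,0,0.13,0,0.07]

```text
time: 15.25
position: [548.8, -37.2, 165.1]
tcp_rot: [0.001, 0.494, 0.869, 0.0]
ft_force: [-2.8, -1.8, 12.0]
width: 13.1
grip_force: 60.2
```

carry_out:
  increments: [0,0.05,0,0.04,0,0.13,0,0.07]

```text
time: 15.5
position: [548.8, -37.2, 165.0]
tcp_rot: [0.001, 0.524, 0.851, -0.0]
ft_force: [-3.3, -1.3, 10.2]
width: 13.3
grip_force: 60.1
```

carry_out:
  increments: [0,0.05,0,0.04,0,0.13,0,0.07]

```text
time: 15.75
position: [548.8, -37.1, 164.3]
tcp_rot: [0.001, 0.554, 0.833, -0.0]
ft_force: [-1.0, -2.5, 2.8]
width: 13.5
grip_force: 59.0
```

Run:
```python
from h import *
s=arm.state();print(s["ft_torque"],s["ft_force"],s["qpos"],s["position"])
```

```text
[-0.56742913  0.12564456  0.02506012] [-0.99692919 -2.50645541  2.8436796 ] [-0.48767     0.46784263  0.62811964  1.95940571 -0.36673415  0.82738077
  0.73806019] [548.77393921 -37.06720616 164.27285553]
```

The stud dropped into its catch: z fell and the force dropped to the 5 N sliding force. Now I'll press it home.

carry_out:
  increments: [0,0,0.7,0,0,0,1.5,0,0,0,2.3,0]

```text
time: 16.12
position: [548.7, -36.8, 161.6]
tcp_rot: [0.001, 0.553, 0.833, -0.0]
ft_force: [-0.7, -4.4, 2.1]
width: 13.3
grip_force: 58.9
```

carry_out:
  increments: [0,0,1,0,0,0,2,0,0,0,3,0,0,0,4,0,0,0,5,0]

```text
time: 16.75
position: [548.7, -36.7, 156.6]
tcp_rot: [0.0, 0.554, 0.833, -0.0]
ft_force: [0.9, -5.3, 4.2]
width: 13.4
grip_force: 58.9
```

carry_out:
  increments: [0,0,0.8,0,0,0,1.6,0,0,0,2.4,0]

```text
time: 17.12
position: [548.7, -36.6, 154.2]
tcp_rot: [0.0, 0.553, 0.833, -0.0]
ft_force: [0.3, -5.0, 3.1]
width: 13.4
grip_force: 58.9
```

carry_out:
  increments: [0,0,0.7,0,0,0,1.4,0]

```text
time: 17.38
position: [548.7, -36.6, 152.8]
tcp_rot: [0.0, 0.553, 0.833, -0.0]
ft_force: [0.7, -5.4, 3.3]
width: 13.3
grip_force: 58.9
```

carry_out:
  increments: [0,0,0.5,0,0,0,1.0,0]

```text
time: 17.62
position: [548.8, -36.8, 152.6]
tcp_rot: [0.0, 0.554, 0.833, 0.0]
ft_force: [-2.2, -6.0, 12.0]
width: 13.3
grip_force: 60.3
```

carry_out:
  increments: [0,0,0.5,0,0,0,0.8,0]

```text
time: 17.88
position: [549.0, -36.8, 152.5]
tcp_rot: [0.0, 0.554, 0.833, 0.0]
ft_force: [-4.3, -4.8, 17.5]
width: 13.3
grip_force: 61.0
```

It's home: 20 mm of travel with the force rising at the bottom. I'll lift out straight up and check the stud stays.

carry_out:
  increments: [-0.3,-0.1,-1.5,0,-0.4,-0.2,-2.5,0,-0.4,-0.2,-4,0,-0.4,-0.2,-6,0,-0.4,-0.2,-9,0,-0.4,-0.2,-15,0,-0.4,-0.2,-25,0,-0.4,-0.2,-40,0,-0.4,-0.2,-55,0,-0.4,-0.2,-66,0,-0.4,-0.2,-72,0,-0.4,-0.2,-74,0,-0.4,-0.2,-74,0]

```text
time: 19.5
position: [548.3, -36.5, 224.8]
tcp_rot: [-0.0, 0.553, 0.833, -0.0]
ft_force: [-0.3, 0.6, -1.4]
width: 13.2
grip_force: 58.7
```

Run:
```python
from h import *
s=arm.state();T=tcp(s);print(s["time"],s["position"],s["ft_force"],np.round(T[:3,:3],3).tolist())
im,K,E=snap("wrist");im2,K2,E2=snap("scene")
w=np.clip(im[80:320,96:416].astype(float)*1.5,0,255).astype(np.uint8)
x,y=map(int,proj(K2,E2,[548,-38,80]))
cv2.imwrite("pics/i.png",np.hstack([cv2.resize(w,(480,360),interpolation=2),cv2.resize(im2[y-35:y+55,x-40:x+40],(320,360),interpolation=2)]))
# to holder hover: pose at grasp (522.5,-318.5), q (0,-.085,.996,0)
print("to holder xy",T[:3,:3].T@(np.array([522.5,-318.5,s["position"][2]])-T[:3,3]), "turn", 2*(-np.arcsin(.085)-np.arcsin(s["tcp_rot"][1])))
```

```text
19.5 [548.30696962 -36.50802895 224.78803694] [-0.29589566  0.60852009 -1.44316606] [[-0.388, 0.922, -0.0], [0.922, 0.388, -0.0], [0.0, -0.0, -1.0]]
to holder xy [-2.49948509e+02 -1.33083484e+02  1.52140643e-02] turn -1.342999750777844
```

View pics/i.png

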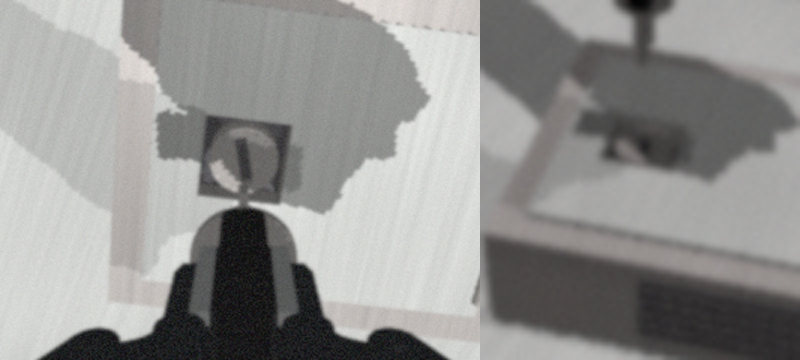

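The stud's disc is now level with the cover and its slot is turned about a quarter (crop (245,158)). The key is still straight in the grip, so I'll return it to the holder.

carry_out:
  increments: [-5,-3,0,-0.04,-16,-9,0,-0.12,-32,-17,0,-0.22,-52,-28,0,-0.34,-75,-40,0,-0.46,-98,-52,0,-0.58,-121,-64,0,-0.7,-144,-77,0,-0.82,-167,-89,0,-0.94,-190,-101,0,-1.06,-210,-112,0,-1.17,-226,-120,0,-1.25,-239,-127,0,-1.31,-247,-131,0,-1.335,-250,-133,0,-1.343,-250,-133,0,-1.343,-250,-133,0,-1.343]

```text
time: 21.72
position: [522.9, -317.9, 224.8]
tcp_rot: [-0.0, -0.085, 0.996, 0.0]
ft_force: [0.3, 0.3, -2.1]
width: 13.0
grip_force: 58.8
```

Run:
```python
from h import *
s=arm.state();T=tcp(s);print(s["time"],s["position"],s["tcp_rot"],s["ft_force"])
print(T[:3,:3].T@(np.array([522.5,-318.5,89.8])-T[:3,3]))
im,K,E=snap("wrist")
for z,k in((52,"h"),):
  for dx,dy in((15,9),(15,-9),(-15,9),(-15,-9)):print(dx,dy,np.round(proj(K,E,[522+dx*.985-dy*.17,-319+dx*.17+dy*.985,z]),1))
w=np.clip(im[90:270,136:376].astype(float)*1.5,0,255).astype(np.uint8)
cv2.imwrite("pics/j.png",cv2.resize(w,(800,600),interpolation=2));cv2.imwrite("pics/jraw.png",im);np.savez("j.npz",K=K,E=E,T=T)
```

```text
21.725 [ 522.91377546 -317.91186656  224.78961725] [-9.46457625e-05 -8.52127719e-02  9.96362740e-01  2.53541461e-04] [ 0.31178151  0.27166129 -2.05755074]
[  0.48800828  -0.57971019 134.98940573]
15 9 [267.1 190.1]
15 -9 [247.1 190.1]
-15 9 [267.5 157.3]
-15 -9 [246.8 157.3]
```

View pics/j.png

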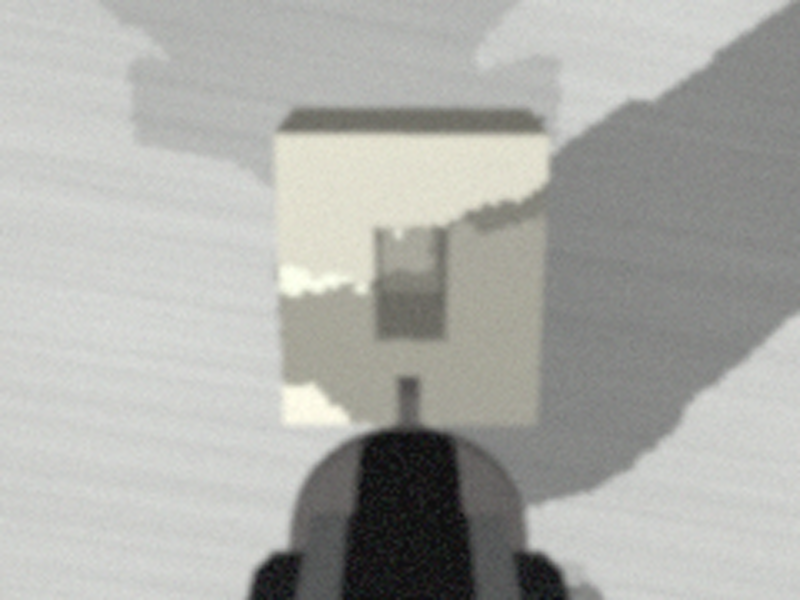

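The hole is at crop (375–446, 228–340) and the blade is at (408,377), well aligned. I need about 1.2 mm in x and 0.5 mm in y, then down.

carry_out:
  increments: [1.2,0.5,8,0,1.2,0.5,25,0,1.2,0.5,48,0,1.2,0.5,66,0,1.2,0.5,78,0,1.2,0.5,85,0,1.2,0.5,91,0,1.2,0.5,97,0,1.2,0.5,104,0,1.2,0.5,111,0,1.2,0.5,118,0,1.2,0.5,125,0,1.2,0.5,129,0,1.2,0.5,131,0]

```text
time: 23.52
position: [521.4, -318.2, 93.7]
tcp_rot: [-0.0, -0.085, 0.996, 0.0]
ft_force: [0.5, -0.4, -1.4]
width: 13.3
grip_force: 58.8
```

carry_out:
  increments: [0,0,1,0,0,0,2,0,0,0,3,0,0,0,3,0]

```text
time: 24.02
position: [521.5, -318.2, 91.0]
tcp_rot: [0.0, -0.085, 0.996, 0.0]
ft_force: [0.5, -0.0, -1.3]
width: 13.2
grip_force: 58.8
```

carry_out:
  increments: [0,0,0.6,0,0,0,1.2,0,0,0,1.2,0]

```text
time: 24.4
position: [521.5, -318.3, 89.8]
tcp_rot: [0.0, -0.085, 0.996, -0.0]
ft_force: [-0.4, 0.2, -1.0]
width: 13.4
grip_force: 59.0
```

carry_out:
  increments: [0,0,0,0,0,0,0,0,0,0,0,0,0,0,0,0,0,0,0,0]
  claw: 45

```text
time: 25.02
position: [521.5, -318.3, 89.8]
tcp_rot: [0.0, -0.085, 0.996, 0.0]
ft_force: [0.4, 0.6, 0.2]
width: 45.1
grip_force: 0.0
```

carry_out:
  increments: [0,0,-3,0,0,0,-10,0,0,0,-25,0,0,0,-45,0,0,0,-70,0,0,0,-92,0,0,0,-105,0,0,0,-110,0,0,0,-110,0]

```text
time: 26.15
position: [521.5, -318.1, 199.8]
tcp_rot: [0.0, -0.085, 0.996, 0.0]
ft_force: [0.1, -0.6, 0.4]
width: 45.0
grip_force: 0.0
```

Run:
```python
from h import *
s=arm.state();print(s["time"],s["position"],s["ft_force"],s["width"])
im,_,_=snap("wrist");im2,K2,E2=snap("scene")
x,y=map(int,proj(K2,E2,[521,-318,70]))
cv2.imwrite("pics/k.png",np.hstack([cv2.resize(im[90:270,136:376],(480,360),interpolation=2),cv2.resize(im2[y-40:y+50,x-40:x+40],(320,360),interpolation=2)]))
```

```text
26.15 [ 521.45986872 -318.14525538  199.84870444] [ 0.10107873 -0.55110493  0.35903321] 45.03993469036397
```

View pics/k.png

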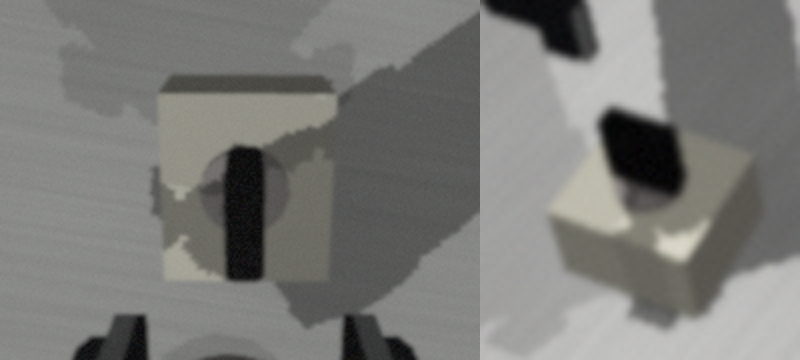

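The key stands upright in its holder (crop (245,215)) with the gripper clear above it, so I'm handing in.

```bash
python3 -c "
from bench import arm
print(arm.close_job())"
```

```text
the job is handed in; nothing more can be done
None
```

The stud was turned about 1.4 rad clockwise into its catch and pressed fully home, level with the cover, with at most about 20 N measured on it; the key is back upright in its holder, and I handed the job in at about 26 s.

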